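# Spacer row home on the measuring rail

## Robot

A 7-joint arm with a two-finger parallel gripper is mounted at the origin on the work surface. World frame = base frame: x ahead of the robot, y to its left, z up, the work surface at z = 0. Lengths are in m, angles in degrees, forces in N, time in s.
With the tool pointing down it reaches from about 0.425 to 0.875 m from the base axis. Payload 4.7 kg.
Tool frame: the origin (TCP) lies on the mounting face of the last link; the fingertips stand tcp_to_tips ahead of it and the grasp point (between the pads) lies 164 mm ahead of it (tcp_to_tips is the distance from the TCP to the fingertips, in m); z points along the fingers, y is the line along which they close (so a half turn about z gives the same grasp; the last joint's range is limited). The gripper opens to 87 mm and grips with 3 to 60 N. Pads are 19 mm wide; open, the fingers measure 117 mm over their backs; the gripper's body (75 mm by 190 mm) begins 51 mm behind the grasp point.
Start: joints at [-68.577, 18.392, -4.016, 83.108, 1.295, 78.541, -3.26], TCP at [0.229, 0.608, 0.405] pointing down, gripper open.
Joint ranges: [-163.93, 163.93], [-17.29, 119.83], [-79.2, 71.16], [3.27, 140.29], [-89.18, 269.18], [5.43, 117.66], [-154.24, 154.24]. Speed limits (degrees/s): [147.25, 147.25, 180, 180, 180, 180, 180].

## Interface

Orientations are given as [roll, pitch, yaw] about the fixed x, y, z axes, in that order (R = Rz(yaw) Ry(pitch) Rx(roll)).
In Python, from cell import get_obs, read_camera, sign_off, tcp_to_tips gives the robot as it stands.
- The arm moves only by the tool drive_tool, never from a script. Its argument "rows" is one flat list of numbers, 7 for each row, row after row: the shift along the tool's x, y, z in m, then the turn, a rotation vector about the tool's x, y, z in rad, then the gripper command: -1 is shut, 1 is fully open, values between are in proportion. In form: [tx, ty, tz, rx, ry, rz, fingers, tx, ty, tz, rx, ry, rz, fingers, ...]. A call has 1 to 5 rows; each row shifts and turns the commanded pose from where the row before left it, along the tool's axes as they then stand; what a row does not reach is not made up. A row lasts 1/8 s, in which the tool goes at most 62.5 mm and 10.7 degrees, less where a joint would pass 70% of its speed; a pose out of reach is approached as far as the arm can. A call is refused whole if a number of a shift passes 0.0625 or a number of a turn 0.188, either way. A call with a gripper value outside its range is refused whole. The fingers move at their own pace and stop on an object; "grip_force" is the grip in N (left out, the last holds). Time passes only in rows, so rows that do not move let the fingers close. It gives the time, the measured TCP pose, the force, the opening and the grip force at its end, in the units of the state.
- get_obs(): the state, without advancing time (a new reading comes with each control period).
- read_camera(name): name is "side" or "top"; returns a dict with "color" (400x640x3 uint8, blue, green, red), "fov_y" (degrees; the focal length in pixels is half the picture's height over the tangent of half this angle, whatever the lens; pixels are square), "cx", "cy" (the principal point, pixels), "cam_to_world" (4x4, takes a point from camera to world coordinates). Camera axes: x right, y up, looking along -z (the intrinsics and any distortion apply to the point x, -y, -z); pixel columns grow to the right and rows downward; lengths in m; the calibration is good to about 2 mm. A picture is of the moment at which its call begins. There is no depth.
- sign_off(): hands the job in; it is judged then, once.
The state is a dict: "time_s": time; "qpos": joint angles; "joint_velocities": joint speeds; "effort": joint torques, N m; "tool_pos": TCP position; "tool_rot": TCP orientation; "force": force on the tool from outside, world axes, zero at the start; "wrist_torque": the same for the moment, N m; "grip_width": finger opening in m; "grasp_force": force on a finger pad.
Only numpy, scipy, OpenCV 4.12 (cv2) and the standard library are available. Lean on these libraries where they do the work, as an engineer would, in place of code of your own. Each camera call takes 0.05 s, during which the arm holds its last target. There are 200 camera calls.

## Task

On the grey granite plate, push the row of four aluminium spacer blocks along its rail as one train, pressing only on the last block (the one farthest from the end stop), until the front block is fully home against the end stop and all four touch. Then push the steel latch arm beside the rail round with a fingertip until it is fully closed, across the rail behind the row. Do not pick up or tip any block, and leave the other gauges on the plate where they stand.

Things in the scene. Friction and masses are not known exactly. Their poses are not given: they have to be found in the camera images.
- rail: Fixed dark steel rail, 300 mm long; origin: centre of its underside, on the granite plate's top (40 mm above the work surface). x along the rail to the end stop, z up, y to the latch's side. Channel floor at z = 8 mm, 32 mm wide between walls 7 mm thick, wall tops z = 16 mm; open at x = -150 mm. End stop: x 130 to 150 mm, top z = 38 mm. Place and direction vary.
- stop_face (a point): Point on the face of the end stop that the front block must touch: centre of the channel, at the height of the channel floor (rail x = 130 mm, z = 8 mm).
- block_a: Aluminium spacer block, 34 mm long (its x, along the rail), 30 mm wide (y), 34 mm high (z), dark round bore mark on top, about 0.1 kg; origin at the centre of its underside. Front block, nearest the end stop. The row starts 40 to 90 mm short of the stop; home, this origin is 17 mm from the stop face, each next one 34 mm farther back.
- block_b: Aluminium spacer block, 34 mm long (its x, along the rail), 30 mm wide (y), 34 mm high (z), dark round bore mark on top, about 0.1 kg; origin at the centre of its underside. Second from the end stop.
- block_c: Aluminium spacer block, 34 mm long (its x, along the rail), 30 mm wide (y), 34 mm high (z), dark round bore mark on top, about 0.1 kg; origin at the centre of its underside. Third from the end stop.
- block_d: Aluminium spacer block, 34 mm long (its x, along the rail), 30 mm wide (y), 34 mm high (z), dark round bore mark on top, about 0.1 kg; origin at the centre of its underside. Last block, farthest from the end stop: the only one to press on, on its free end face (the face at -x of the rail). Home it is 119 mm from the stop face.
- latch (a joint): Angle of the flat steel latch arm, 66 mm from pivot to end, 12 mm wide, at rail z = 19 to 35 mm (passes over the walls). 0 = open, pointing 140 deg counter-clockwise (from above) from rail +x; grows counter-clockwise to 2.27 = closed on its hard stop, square across the rail, 5 mm behind the homed row. Starts at 0 to 0.5. Friction 0.05 N m, no spring: stays where left.
- latch_pivot (a point): The latch's pivot axis, at the underside of the arm (rail x = -17 mm, y = 42 mm, z = 19 mm).
- latch_tip (a point): Middle of the end face of the latch arm, 66 mm from the pivot axis, at mid height of the arm.
- v_block: Bystander: a loose steel V-block, 50 x 40 x 44 mm, on the plate beyond the rail; origin at the centre of its underside.
- ring_gauge: Bystander: a loose steel ring gauge lying flat on the plate, 60 mm outside, 36 mm inside, 20 mm high; origin at the centre of its underside.
- plug_gauge: Bystander: a loose steel plug gauge standing on the plate, 26 mm in diameter (18 mm at the grip), 60 mm high; origin at the centre of its underside.
Mind the look-alikes: they are no part of the job. What is shaped like the block_b but purple is not meant.

How it is judged (in metres and radians):
On the way, in this order (a step that is already met when the one before it is completed fails the run):
1. the row is home against the end stop, all four touching, with the latch not yet closed (x of block_a in the frame of rail above 0.11 m and x of block_b in the frame of rail above 0.075 m and x of block_c in the frame of rail above 0.0405 m and x of block_d in the frame of rail above 0.006 m and y of block_a in the frame of rail between -0.004 and 0.004 m and z of each of block_a, block_b, block_c, block_d in the frame of rail below 0.011 m and angle between each of block_a, block_b, block_c, block_d's own z axis and vertical below 0.08 rad and y of block_b in the frame of rail between -0.004 and 0.004 m and y of block_c in the frame of rail between -0.004 and 0.004 m and y of block_d in the frame of rail between -0.004 and 0.004 m and value of joint latch below 1.6 rad), for 0.2 s.
2. the latch is closed behind the row (x of block_a in the frame of rail above 0.11 m and x of block_b in the frame of rail above 0.075 m and x of block_c in the frame of rail above 0.0405 m and x of block_d in the frame of rail above 0.006 m and value of joint latch above 2.17 rad), for 0.2 s.
At the end, for the whole second after the job is handed in: All four blocks stand flat in the channel at rest, the front block within 3 mm of the end stop and the last within 5 mm of its place in a closed row, and the latch is closed to within 0.1 rad (joint over 2.17) (all of step 2 and y of block_a in the frame of rail between -0.004 and 0.004 m and z of each of block_a, block_b, block_c, block_d in the frame of rail below 0.011 m and angle between each of block_a, block_b, block_c, block_d's own z axis and vertical below 0.08 rad and y of block_b in the frame of rail between -0.004 and 0.004 m and y of block_c in the frame of rail between -0.004 and 0.004 m and y of block_d in the frame of rail between -0.004 and 0.004 m and linear speed of each of block_a, block_b, block_c, block_d below 0.01 m/s); the robot touches nothing.
It fails at once if a block is lifted or tipped (z of any of block_a, block_b, block_c, block_d in the frame of rail above 0.018 m or angle between any of block_a, block_b, block_c, block_d's own z axis and vertical above 0.25 rad).
It fails at once if the robot presses on a block other than the last (contact force between any of the arm, the fingers and block_a above 0.5 N or contact force between any of the arm, the fingers and block_b above 0.5 N or contact force between any of the arm, the fingers and block_c above 0.5 N).
It fails at once if a bystander gauge is disturbed (distance of any of v_block, ring_gauge, plug_gauge from where it was at the start of the episode above 0.015 m).
It also fails if it takes over 53 s, if anything falls off the work surface, if the arm or the gripper's body presses on something with over 40 N, if the wrist force passes 120 N, or if a joint passes its speed limit or range.

## Working session

There is one attempt and no reset: what is moved stays moved. The work goes in short steps, Python scripts to look and compute and a tool call to move; the robot and the scene stay as the last step left them, time stands still between calls to the robot, and variables do not carry over. Pictures are saved under pics/ and viewed, at most 10 in all, crops included, and the job is handed in when it is done.

Besides the shell and the picture viewer there is one more tool, called after ">>>" by a JSON object that holds its "api" and its "payload". drive_tool: Moves the arm, as the interface text tells. Its arguments: {"type":"object","properties":{"rows":{"type":"array","items":{"type":"number"}},"grip_force":{"type":"number"}},"required":["rows"]}

```bash
mkdir -p pics; python3 - <<'E'
from cell import *
import cv2
for n in("top","side"):
    d=read_camera(n); cv2.imwrite(f"pics/{n}0.png",d["color"]); print(n,{k:v for k,v in d.items() if k!="color"})
print(get_obs(),tcp_to_tips)
E
```

```text
top {'fov_y': 54.6893340241444, 'cx': 317.96113445059046, 'cy': 189.99493915269767, 'cam_to_world': array([[-0.0138745 ,  0.99334543, -0.11433443,  0.46488207],
       [-0.99967106, -0.01131363,  0.02301663, -0.06300479],
       [ 0.02156993,  0.11461616,  0.99317565,  1.23330316],
       [ 0.        ,  0.        ,  0.        ,  1.        ]])}
side {'fov_y': 54.15431239285467, 'cx': 321.7548012503656, 'cy': 196.45038767942526, 'cam_to_world': array([[ 0.76876986,  0.48836845, -0.41290332,  0.15531999],
       [-0.63948273,  0.5944949 , -0.48748092, -0.55636126],
       [ 0.00739861,  0.63880518,  0.76933296,  0.84886379],
       [ 0.        ,  0.        ,  0.        ,  1.        ]])}
{'time_s': 0.1, 'qpos': array([-68.57764692,  18.43436455,  -4.01485883,  83.1689565 ,
         1.29382311,  78.54147864,  -3.25945308]), 'joint_velocities': array([-0.00967616, -0.0692208 , -0.03631549, -0.18650828,  0.15204031,
        0.01998082, -0.07834301]), 'effort': array([ 1.75312307e-04, -4.92570949e+01, -4.05628402e-01, -3.13396418e+01,
       -6.39804220e-02,  3.95458750e-02,  4.51779124e-05]), 'tool_pos': array([0.22881653, 0.60818945, 0.40376644]), 'tool_rot': array([-1.79900366e+02,  4.61841589e-03,  1.59386942e+02]), 'force': array([0.47636703, 0.70547739, 0.44446825]), 'wrist_torque': array([-0.00982524,  0.00769096, -0.00770431]), 'grasp_force': 0.0, 'grip_width': 0.08696490565772295} 0.1822
```

View pics/top0.png

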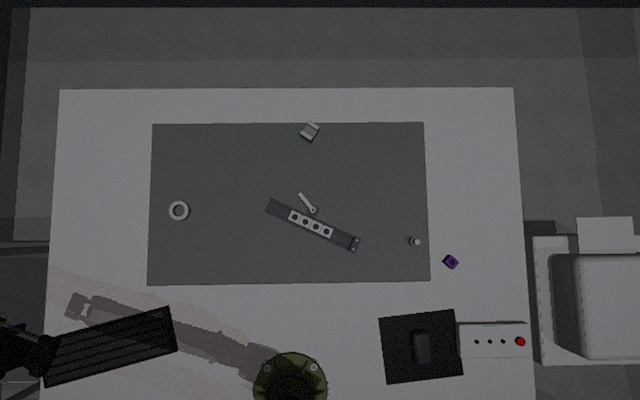

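View pics/side0.png

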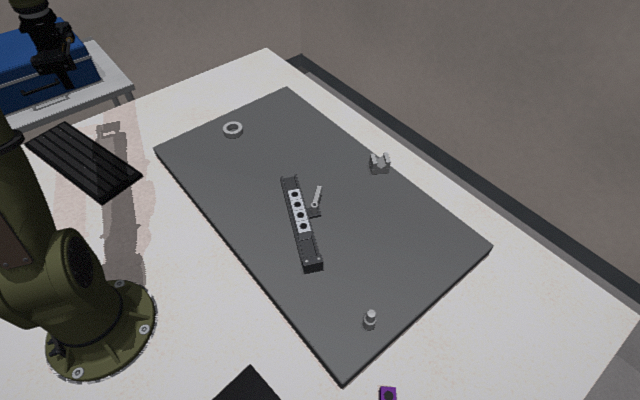

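The top view shows the rail from (268,206) to the stop at (355,243). The blocks run from (294,216) to (328,231), and the latch pivot is near (313,211). I'll enlarge both views.

```bash
python3 - <<'E'
import cv2
a=cv2.imread("pics/top0.png")[185:260,260:365]; b=cv2.imread("pics/side0.png")[165:280,265:345]
a=cv2.resize(a,None,fx=7,fy=7,interpolation=cv2.INTER_CUBIC);b=cv2.resize(b,None,fx=5,fy=5,interpolation=cv2.INTER_CUBIC)
cv2.imwrite("pics/tc.png",cv2.convertScaleAbs(a,alpha=1.6));cv2.imwrite("pics/sc.png",cv2.convertScaleAbs(b,alpha=1.6))
E
```

```text
(no output)
```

View pics/tc.png

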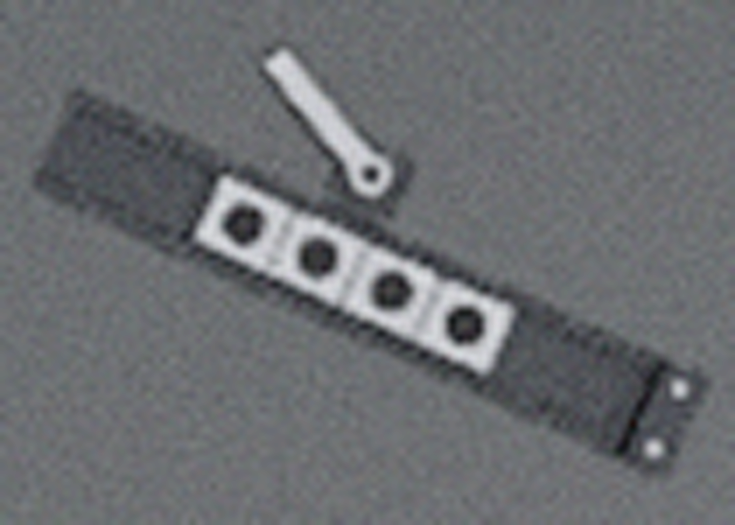

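View pics/sc.png

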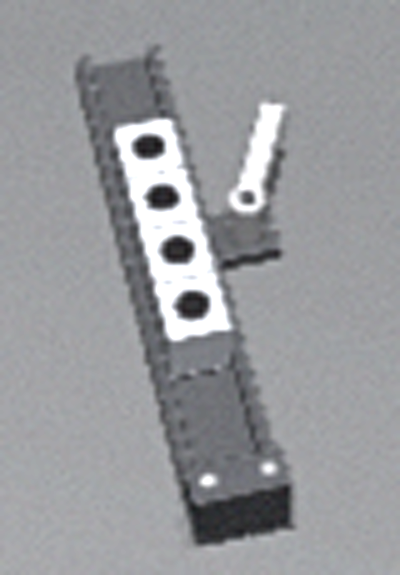

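The top crop shows the bores at a(464,326), b(391,291), c(318,257), d(243,223), the pivot at (371,173) and the latch tip at (277,57). In the side crop the bores are at (192,305), (177,250), (162,197), (148,146) and the pivot at (246,198). I'll fit the rail pose from both views.

```bash
cat > h.py <<'E'
import numpy as np
def proj(d,P):
    T=np.linalg.inv(d["cam_to_world"]); p=(T@np.append(P,1))[:3]; f=200/np.tan(np.radians(d["fov_y"]/2))
    return np.array([d["cx"]+f*p[0]/-p[2], d["cy"]-f*p[1]/-p[2]])
E
python3 - <<'E'
from h import *
from cell import *
from scipy.optimize import least_squares
D={n:read_camera(n) for n in("top","side")}
O={"top":(260,185,7),"side":(265,165,5)}
U={"top":dict(a=(464,326),b=(391,291),c=(318,257),d=(243,223),p=(371,173),t=(277,57),s1=(680,388),s2=(653,448),r1=(77,92),r2=(38,180)),
"side":dict(a=(192,305),b=(177,250),c=(162,197),d=(148,146),p=(246,198),t=(274,105),s1=(269,468),s2=(208,481))}
def pts(v):
    q=v[7]; ang=np.radians(140)+q
    L={k:(v[3+i],0,.042) for i,k in enumerate("abcd")}
    L.update(p=(-.017,.042,.035),t=(-.017+.066*np.cos(ang),.042+.066*np.sin(ang),.035),s1=(.14,v[8],.038),s2=(.14,-v[8],.038),r1=(-.15,.023,.016),r2=(-.15,-.023,.016))
    c,s=np.cos(v[2]),np.sin(v[2])
    return {k:np.array([v[0]+c*x-s*y,v[1]+s*x+c*y,.04+z]) for k,(x,y,z) in L.items()}
def res(v,sp=False):
    P=pts(v[:9]);r=[];off=v[9:]
    for i,n in enumerate(U):
        for k,u in U[n].items():
            ox,oy,f=O[n]; m=np.array([ox+(u[0]+.5)/f-.5,oy+(u[1]+.5)/f-.5])
            r.append(proj(D[n],P[k])-m)
    if sp: print(np.round(r,2))
    return np.concatenate(r)
v0=[.55,-.03,np.radians(-115),.06,.026,-.008,-.042,.2,.009]
for lo in (np.radians(-115),np.radians(-65)):
    v0[2]=lo; s=least_squares(res,v0); print(s.cost,np.round(s.x,4),np.degrees(s.x[2]))
    if s.cost<20: res(s.x,True); best=s.x
for k,p in pts(best).items(): print(k,np.round(p,4))
E
```

```text
1.4684191843604488 [ 0.4941 -0.0707 -2.0165  0.0454  0.0112 -0.023  -0.0577  0.2441  0.014 ] -115.53509343075301
[[ 0.11 -0.03]
 [ 0.07  0.12]
 [ 0.02  0.13]
 [ 0.13  0.07]
 [ 0.21  0.29]
 [-0.21 -0.13]
 [ 0.11  0.22]
 [ 0.1   0.34]
 [-0.03 -0.38]
 [-1.01  0.74]
 [ 0.15 -0.13]
 [ 0.14 -0.16]
 [ 0.26 -0.15]
 [ 0.25 -0.24]
 [ 0.33  0.06]
 [ 0.15 -0.49]
 [-0.09  0.22]
 [-0.    0.24]]
1.4684191843607226 [ 0.4941 -0.0707 -2.0165  0.0454  0.0112 -0.023  -0.0577  0.2441  0.014 ] -115.53509343845559
[[ 0.11 -0.03]
 [ 0.07  0.12]
 [ 0.02  0.13]
 [ 0.13  0.07]
 [ 0.21  0.29]
 [-0.21 -0.13]
 [ 0.11  0.22]
 [ 0.1   0.34]
 [-0.03 -0.38]
 [-1.01  0.74]
 [ 0.15 -0.13]
 [ 0.14 -0.16]
 [ 0.26 -0.15]
 [ 0.25 -0.24]
 [ 0.33  0.06]
 [ 0.15 -0.49]
 [-0.09  0.22]
 [-0.    0.24]]
a [ 0.4745 -0.1117  0.082 ]
b [ 0.4893 -0.0809  0.082 ]
c [ 0.504 -0.05   0.082]
d [ 0.519  -0.0186  0.082 ]
p [ 0.5393 -0.0735  0.075 ]
t [ 0.591  -0.0325  0.075 ]
s1 [ 0.4464 -0.2031  0.078 ]
s2 [ 0.4211 -0.191   0.078 ]
r1 [0.5795 0.0547 0.056 ]
r2 [0.538  0.0745 0.056 ]
```

>>> {"api": "drive_tool", "payload": {"rows": [-0.0414,-0.0356,0,0,0,0,-1,-0.0414,-0.0356,0,0,0,0,-1,-0.0414,-0.0356,0,0,0,0,-1,-0.0414,-0.0356,0,0,0,0,-1,-0.0414,-0.0356,0,0,0,0,-1]}}

```text
time_s: 0.82
tool_pos: [0.3606, 0.3671, 0.4048]
tool_rot: [180.0, 0.0, 159.4]
force: [0.3, 1.2, -0.2]
grip_width: 0.0449
grasp_force: 0.0
```

>>> {"api": "drive_tool", "payload": {"rows": [-0.0414,-0.0356,0,0,0,0,-1,-0.0414,-0.0356,0,0,0,0,-1,-0.0414,-0.0356,0,0,0,0,-1,-0.0414,-0.0356,0,0,0,0,-1,-0.0414,-0.0356,0,0,0,0,-1]}}

```text
time_s: 1.45
tool_pos: [0.4915, 0.1277, 0.4049]
tool_rot: [180.0, 0.0, 159.4]
force: [1.2, 0.4, -0.4]
grip_width: 0.0013
grasp_force: 0.0
```

>>> {"api": "drive_tool", "payload": {"rows": [-0.0414,-0.0356,0,0,0,0,-1,-0.0414,-0.0356,0,0,0,0,-1,0,0,0,0,0,0.0855,-1,0,0,0,0,0,0,-1]}}

```text
time_s: 1.95
tool_pos: [0.5435, 0.0333, 0.4045]
tool_rot: [-180.0, -0.0, 154.5]
force: [0.1, 0.0, 0.3]
grip_width: 0.0004
grasp_force: 0.0
```

>>> {"api": "drive_tool", "payload": {"rows": [0,0,0.04,0,0,0,-1,0,0,0.04,0,0,0,-1,0,0,0.04,0,0,0,-1,0,0,0.03,0,0,0,-1,0,0,0,0,0,0,-1]}}

```text
time_s: 2.58
tool_pos: [0.542, 0.0347, 0.2525]
tool_rot: [-179.8, -0.3, 154.7]
force: [0.1, -0.1, 0.8]
grip_width: 0.0002
grasp_force: 0.0
```

```bash
python3 - <<'E'
from cell import *
import cv2
a=read_camera("top")["color"][165:265,250:370];b=read_camera("side")["color"][150:275,260:350]
a=cv2.resize(a,(480,400),interpolation=2);b=cv2.resize(b,(288,400),interpolation=2)
cv2.imwrite("pics/m1.png",cv2.convertScaleAbs(cv2.hconcat([a,b]),alpha=1.6))
E
```

```text
(no output)
```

View pics/m1.png

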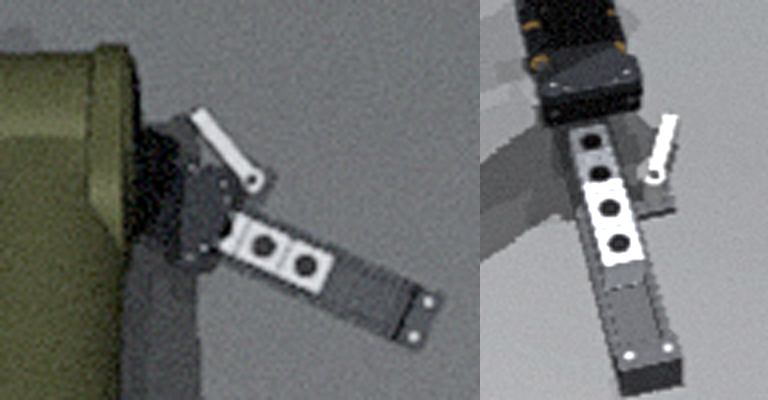

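The gripper sits behind block_d, in line with the rail. I'll lower it and push.

>>> {"api": "drive_tool", "payload": {"rows": [0,0,0.011,0,0,0,-1,0,-0.006,0,0,0,0,-1,0,-0.006,0,0,0,0,-1,0,-0.006,0,0,0,0,-1,0,-0.006,0,0,0,0,-1]}}

```text
time_s: 3.3
tool_pos: [0.533, 0.0114, 0.244]
tool_rot: [180.0, 0.0, 154.5]
force: [0.5, -0.3, -0.5]
grip_width: 0.0005
grasp_force: 0.0
```

>>> {"api": "drive_tool", "payload": {"rows": [0,-0.006,0,0,0,0,-1,0,-0.006,0,0,0,0,-1,0,-0.006,0,0,0,0,-1,0,-0.006,0,0,0,0,-1,0,-0.006,0,0,0,0,-1]}}

```text
time_s: 3.92
tool_pos: [0.5202, -0.0153, 0.2439]
tool_rot: [180.0, 0.0, 154.5]
force: [0.6, 2.0, -0.2]
grip_width: 0.0006
grasp_force: 1.3
```

>>> {"api": "drive_tool", "payload": {"rows": [0,-0.006,0,0,0,0,-1,0,-0.006,0,0,0,0,-1,0,-0.006,0,0,0,0,-1,0,-0.006,0,0,0,0,-1,0,-0.005,0,0,0,0,-1]}}

```text
time_s: 4.55
tool_pos: [0.5076, -0.0417, 0.2438]
tool_rot: [180.0, 0.0, 154.5]
force: [0.8, 2.4, 1.3]
grip_width: 0.0001
grasp_force: 1.5
```

>>> {"api": "drive_tool", "payload": {"rows": [0,-0.003,0,0,0,0,-1,0,-0.002,0,0,0,0,-1,0,-0.002,0,0,0,0,-1]}}

```text
time_s: 4.92
tool_pos: [0.5047, -0.0475, 0.2438]
tool_rot: [180.0, 0.0, 154.5]
force: [0.7, 2.8, 0.0]
grip_width: 0.0004
grasp_force: 1.5
```

>>> {"api": "drive_tool", "payload": {"rows": [0,-0.002,0,0,0,0,-1,0,-0.0015,0,0,0,0,-1]}}

```text
time_s: 5.18
tool_pos: [0.5032, -0.0508, 0.2438]
tool_rot: [180.0, 0.0, 154.5]
force: [0.7, 3.1, 1.0]
grip_width: 0.0003
grasp_force: 1.6
```

Not at the stop yet; I'll push on in small steps.

>>> {"api": "drive_tool", "payload": {"rows": [0,-0.0015,0,0,0,0,-1,0,-0.0015,0,0,0,0,-1]}}

```text
time_s: 5.42
tool_pos: [0.5019, -0.0535, 0.2438]
tool_rot: [180.0, 0.0, 154.5]
force: [1.4, 2.5, 0.8]
grip_width: 0.0001
grasp_force: 1.6
```

>>> {"api": "drive_tool", "payload": {"rows": [0,-0.001,0,0,0,0,-1,0,-0.001,0,0,0,0,-1]}}

```text
time_s: 5.68
tool_pos: [0.5011, -0.0553, 0.2438]
tool_rot: [180.0, 0.0, 154.5]
force: [1.6, 3.9, 2.1]
grip_width: 0.0003
grasp_force: 1.7
```

>>> {"api": "drive_tool", "payload": {"rows": [0,-0.001,0,0,0,0,-1,0,-0.001,0,0,0,0,-1]}}

```text
time_s: 5.92
tool_pos: [0.5005, -0.0562, 0.2438]
tool_rot: [179.9, 0.0, 154.5]
force: [2.7, 6.6, -0.3]
grip_width: 0.0006
grasp_force: 3.7
```

>>> {"api": "drive_tool", "payload": {"rows": [0,-0.001,0,0,0,0,-1,0,-0.001,0,0,0,0,-1]}}

```text
time_s: 6.18
tool_pos: [0.5001, -0.0565, 0.244]
tool_rot: [179.8, 0.0, 154.6]
force: [4.7, 9.4, -0.7]
grip_width: 0.0007
grasp_force: 5.6
```

>>> {"api": "drive_tool", "payload": {"rows": [0,-0.001,0,0,0,0,-1,0,0,0,0,0,0,-1]}}

```text
time_s: 6.42
tool_pos: [0.4999, -0.0566, 0.244]
tool_rot: [179.7, 0.0, 154.6]
force: [5.0, 9.7, -0.7]
grip_width: 0.0003
grasp_force: 5.9
```

```bash
python3 - <<'E'
from cell import *
import cv2
a=read_camera("top")["color"][175:265,260:370];b=read_camera("side")["color"][150:275,260:350]
a=cv2.resize(a,(489,400),interpolation=2);b=cv2.resize(b,(288,400),interpolation=2)
cv2.imwrite("pics/m2.png",cv2.convertScaleAbs(cv2.hconcat([a,b]),alpha=1.6))
E
```

```text
(no output)
```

View pics/m2.png

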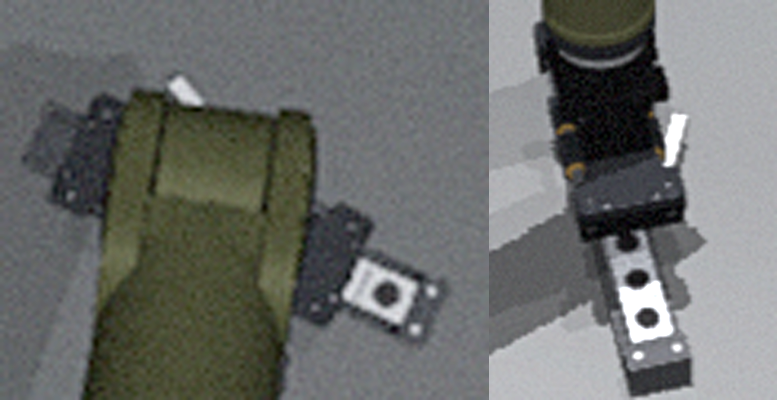

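The row is home: the front block is against the stop, and the force is steady at 11 N. Next I'll back off, lift, and go over to the far side of the latch.

>>> {"api": "drive_tool", "payload": {"rows": [0,0.015,0,0,0,0,-1,0,0.015,0,0,0,0,-1,0,0,-0.04,0,0,0,-1,0,0,-0.03,0,0,0,-1,0,0,0,0,0,0,-1]}}

```text
time_s: 7.15
tool_pos: [0.5128, -0.0329, 0.3158]
tool_rot: [179.9, 0.2, 154.5]
force: [-0.9, 0.3, -0.5]
grip_width: 0.0004
grasp_force: 0.0
```

>>> {"api": "drive_tool", "payload": {"rows": [-0.03,0,0,0,0,0,-1,-0.03,0,0,0,0,0,-1,-0.03,0,0,0,0,0,-1,0,0,0,0,0,0,-1]}}

```text
time_s: 7.65
tool_pos: [0.5937, -0.0725, 0.3119]
tool_rot: [-179.8, -0.1, 154.4]
force: [-0.6, 1.7, -0.5]
grip_width: 0.0009
grasp_force: 0.0
```

```bash
cat > r.py <<'E'
from cell import *; import numpy as np
p=get_obs()["tool_pos"]; d=p[:2]-[.4941,-.0707]
print("rail",d@[-.4311,-.9023],d@[.9023,-.4311],p[2]-.1822-.04)
E
python3 r.py; python3 - <<'E'
from cell import *
import cv2
a=read_camera("top")["color"][165:265,250:370];b=read_camera("side")["color"][150:275,260:350]
a=cv2.resize(a,(480,400),interpolation=2);b=cv2.resize(b,(288,400),interpolation=2)
cv2.imwrite("pics/m3.png",cv2.convertScaleAbs(cv2.hconcat([a,b]),alpha=1.6))
E
```

```text
rail -0.04129463592463914 0.09069313409469364 0.08967012862442592
```

View pics/m3.png

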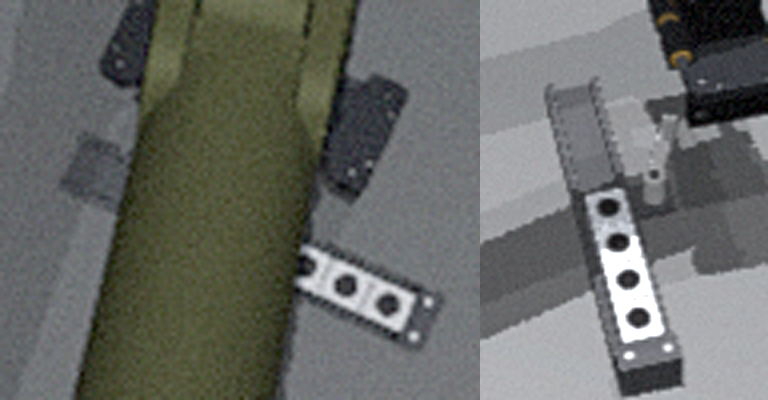

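The row is still home and closed up, and the latch is still open, with its arm from (655,175) to (668,118) in the side half. I'll lower outside it and sweep.

>>> {"api": "drive_tool", "payload": {"rows": [0,0,0.03,0,0,0,-1,0,0,0.027,0,0,0,-1,0,0,0.01,0,0,0,-1,0.01,0.0066,0,0,0,0,-1,0,0,0,0,0,0,-1]}}

```text
time_s: 8.38
tool_pos: [0.5868, -0.0598, 0.2477]
tool_rot: [179.9, 0.0, 154.6]
force: [0.3, 0.3, -0.5]
grip_width: 0.0007
grasp_force: 0.0
```

```bash
python3 r.py
```

```text
rail -0.04974822697033661 0.07893940817998285 0.02553327431831901
```

>>> {"api": "drive_tool", "payload": {"rows": [0.008,0.005,0.002,0,0,0,-1,0.008,0.004,0,0,0,0,-1,0.007,0.003,0,0,0,0,-1,0.008,0.001,0,0,0,0,-1,0.008,0.001,0,0,0,0,-1]}}

```text
time_s: 9.0
tool_pos: [0.5574, -0.0315, 0.2449]
tool_rot: [180.0, 0.0, 154.5]
force: [1.8, -1.8, -0.4]
grip_width: 0.0005
grasp_force: 1.0
```

```bash
python3 r.py
```

```text
rail -0.06267726679279714 0.040242378540851276 0.022733531369759814
```

>>> {"api": "drive_tool", "payload": {"rows": [0.008,-0.0018,0,0,0,0,-1,0.008,-0.0018,0,0,0,0,-1,0.007,-0.0045,0,0,0,0,-1,0.007,-0.0045,0,0,0,0,-1,0.003,-0.003,0,0,0,0,-1]}}

```text
time_s: 9.62
tool_pos: [0.5204, -0.0317, 0.2447]
tool_rot: [180.0, -0.0, 154.5]
force: [1.7, 0.9, -0.2]
grip_width: 0.0004
grasp_force: 0.6
```

```bash
python3 r.py
```

```text
rail -0.04656733705558489 0.006935343635343045 0.02248294049529085
```

>>> {"api": "drive_tool", "payload": {"rows": [0.004,-0.003,0,0,0,0,-1,0.003,-0.003,0,0,0,0,-1,0.002,-0.003,0,0,0,0,-1,0,-0.001,0,0,0,0,-1]}}

```text
time_s: 10.12
tool_pos: [0.5084, -0.0368, 0.2447]
tool_rot: [180.0, -0.1, 154.5]
force: [-0.0, 0.3, 1.5]
grip_width: 0.0007
grasp_force: 0.5
```

>>> {"api": "drive_tool", "payload": {"rows": [0,-0.002,0,0,0,0,-1,0,-0.001,0,0,0,0,-1]}}

```text
time_s: 10.38
tool_pos: [0.5073, -0.0394, 0.2446]
tool_rot: [-180.0, -0.0, 154.5]
force: [0.6, 1.8, 0.0]
grip_width: 0.0005
grasp_force: 0.5
```

>>> {"api": "drive_tool", "payload": {"rows": [0,-0.001,0,0,0,0,-1,0,-0.001,0,0,0,0,-1]}}

```text
time_s: 10.62
tool_pos: [0.5068, -0.0404, 0.2447]
tool_rot: [179.9, -0.0, 154.5]
force: [1.2, 5.5, -1.6]
grip_width: 0.0006
grasp_force: 2.7
```

```bash
python3 r.py
```

```text
rail -0.03283618700714013 -0.0016398032899942296 0.022463716714985267
```

>>> {"api": "drive_tool", "payload": {"rows": [0,-0.001,0,0,0,0,-1,0,-0.001,0,0,0,0,-1,0,0,0,0,0,0,-1]}}

```text
time_s: 11.0
tool_pos: [0.5064, -0.0407, 0.2447]
tool_rot: [179.8, 0.0, 154.6]
force: [2.5, 8.0, -3.6]
grip_width: 0.0004
grasp_force: 4.1
```

>>> {"api": "drive_tool", "payload": {"rows": [0,0.01,0,0,0,0,-1,0,0.015,0,0,0,0,-1,0,0.02,-0.02,0,0,0,-1,0,0.03,-0.04,0,0,0,-1,0,0.03,-0.05,0,0,0,-1]}}

```text
time_s: 11.62
tool_pos: [0.5511, 0.0527, 0.3552]
tool_rot: [-179.9, -0.1, 154.5]
force: [0.1, 0.8, -0.5]
grip_width: 0.0005
grasp_force: 0.0
```

>>> {"api": "drive_tool", "payload": {"rows": [0,0.05,-0.03,0,0,0,-1,0,0.05,0,0,0,0,-1,0,0.05,0,0,0,0,-1,0,0.05,0,0,0,0,-1,0,0,0,0,0,0,-1]}}

```text
time_s: 12.25
tool_pos: [0.637, 0.2383, 0.3829]
tool_rot: [-180.0, -0.1, 154.9]
force: [-0.5, -1.4, -0.7]
grip_width: 0.0005
grasp_force: 0.0
```

```bash
python3 - <<'E'
from cell import *
import cv2
a=read_camera("top")["color"][175:265,260:370];b=read_camera("side")["color"][150:275,260:350]
a=cv2.resize(a,(489,400),interpolation=2);b=cv2.resize(b,(288,400),interpolation=2)
cv2.imwrite("pics/m4.png",cv2.convertScaleAbs(cv2.hconcat([a,b]),alpha=1.6))
E
```

```text
(no output)
```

View pics/m4.png

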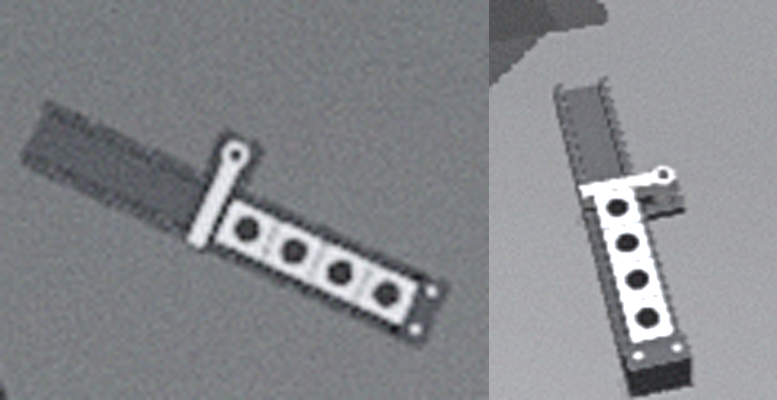

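Latch square across the rail, from pivot (235,153) to tip (200,245). All four blocks touch and sit at the stop, and the arm is clear.

```bash
python3 -c "
from cell import *
print(sign_off())"
```

```text
the job is handed in; nothing more can be done
None
```

The job is handed in: the four blocks are home against the end stop and touching, and the latch is closed behind them. I confirmed this by contact force and a last picture. The arm has withdrawn clear, and the gauges were not touched.

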